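Change over the controller board in a bench test rack

TASK

Change the test rack over from the old controller board (orange ejector levers) to the spare (blue ejector levers). Press the red key to stop the rig, then pry the old board free by swinging both its ejector levers fully outward and leave it standing loose in its slot; only then seat the spare by swinging both its levers inward, fully upright, until it is fully home, and press the green key to start the rig. Do not press green before the spare is home, nor red again after that, and leave the multimeter, the battery pack and the screwdriver where they lie.

Things in the scene. Friction and masses are not known exactly. Their poses are not given: they have to be found in the camera images.
- rack: Open card cage fixed to the bench: yellowish base plate 200 (x) by 250 (y) mm with two aluminium rails along its x at y = +-91 to +-106 mm, their tops at z = 131 mm. Origin: centre of the base plate's underside, on the bench. Slots along its y at x = -55, 0 and 55 mm hold, in any order, the old board, the spare and a fixed grey filler card 108 mm high without levers.
- old: Old controller board, 0.3 to 0.6 kg: green circuit board 3 (x) by 160 (y) by 100 (z) mm upright in its slot, an orange lever at each top corner. Origin: middle of its lower edge; axes as the rack's. Home, as it starts: origin 30 to 31 mm above the rack's. Its levers' toes pry it up about 6 mm as they are swung out, and hold it there. With one lever swung it tilts up to 3 degrees.
- spare: Spare controller board, like the old one but with blue levers. It starts with its levers out, standing on its unseated connector 6 to 7 mm above home (origin about 37 mm above the rack's). Swinging both levers in draws it down home against the connector's resistance, where it stays.
- old_left (a joint): Orange lever at the old board's +y corner: 0 = upright (board locked home), grows as it swings outward, away from the board's middle in the board's plane, to its stop at 1.0 rad. A bar 18 (x) by 10 mm (thinner in its first 16 mm), reaching 60 mm from its pivot, which lies at y = 77, z = 94 mm in the board's frame, 6 mm below its top edge. Friction holds it; 4 to 8 N near the tip.
- old_right (a joint): Orange lever at the old board's -y corner, a mirror image (pivot at y = -77 mm): 0 = upright, grows outward (towards -y).
- spare_left (a joint): Blue lever at the +y corner of the spare; same values and sizes. Starts at about 0.85 to 0.97.
- spare_right (a joint): Blue lever at the -y corner of the spare; same values and sizes. Starts at about 0.85 to 0.97.
- old_left_tip (a point): End of the old board's +y lever, on its centre line 60 mm from the pivot.
- old_right_tip (a point): End of the old board's -y lever, 60 mm from the pivot.
- spare_left_tip (a point): End of the spare's +y lever, 60 mm from the pivot.
- spare_right_tip (a point): End of the spare's -y lever, 60 mm from the pivot.
- stop_key (a joint): Travel of the red stop key, a round spring push button of 28 mm diameter on the grey key station: 0 released, 0.006 m fully down; needs about 5 N. It counts as pressed beyond 0.004.
- start_key (a joint): Travel of the green start key, like the red one.
- stop_key_top (a point): Centre of the red key's top face, about 74 mm above the bench; pressed straight down.
- start_key_top (a point): Centre of the green key's top face, 70 mm from the red one.
- multimeter: Bystander: red and black hand multimeter 185 by 85 by 47 mm, lying on the bench. Origin: centre of its underside.
- battery: Bystander: green battery pack 50 by 165 by 32 mm. Origin: centre of its underside.
- screwdriver: Bystander: black-handled screwdriver 200 mm long, lying on the bench. Origin: under its middle.
There are look-alikes about, which are no part of the job. What is shaped like the part that bears stop_key but pink or yellow is not meant.

How it is judged:
By the outcome, as a careful person would: the job done as asked, in the order asked, and still so for the second after the job is handed in, with the robot touching nothing.
It also fails if it takes over 61 s, if anything falls off the work surface, if the arm or the gripper's body presses on something with over 40 N, if the wrist force passes 120 N, or if a joint passes its speed limit or range.

ROBOT

A 7-joint arm with a two-finger parallel gripper is mounted at the origin on the work surface. World frame = base frame: x ahead of the robot, y to its left, z up, the work surface at z = 0. Lengths are in mm, angles in rad, forces in N, time in s.
With the tool pointing down it reaches from about 400 to 875 mm from the base axis. Payload 4.4 kg.
Tool frame: the origin (TCP) lies at the very end of the fingers, on their centre line; the grasp point (between the pads) lies 19 mm behind it; z points along the fingers, y is the direction in which the jaws open and shut (so a half turn about z gives the same grasp; the last joint's range is limited). The gripper opens to 85 mm and grips with 20 to 120 N. Pads are 22 mm wide; open, the fingers measure 114 mm over their backs; the gripper's body (76 mm by 85 mm) begins 54 mm behind the grasp point. The pads swing forward as they close: fully open they stand 13 mm farther back than shut.
Start: joints at [-1.305, 0.628, 0.038, 1.517, -0.027, 0.996, -0.02], TCP at [211.711, 614.57, 231.313] pointing down, gripper open.
Joint ranges: [-3.06, 3.06], [-0.37, 2.12], [-1.25, 1.32], [0.18, 2.47], [-1.1, 4.24], [0.23, 1.98], [-2.94, 2.94]. Speed limits (rad/s): [2.57, 2.57, 3.14, 3.14, 3.14, 3.14, 3.14].

INTERFACE

Orientations are given as [roll, pitch, yaw] about the fixed x, y, z axes, in that order (R = Rz(yaw) Ry(pitch) Rx(roll)).
In Python, from cell import read_state, get_image, finish_job gives the robot as it stands.
- The arm moves only by the tool carry_out, never from a script. Its argument "series" is a list that holds one entry, the list of rows, each a list of 7 numbers: the shift along the tool's x, y, z in cm, then the turn, a rotation vector about the tool's x, y, z in rad, then the finger opening in cm, from 0 to 8.54. In form: [[[x, y, z, wx, wy, wz, grip], ...]]. A call has 1 to 5 rows; each row is the pose to reach, as a shift and turn from the pose commanded when the call began, along the tool's axes at that moment; what a row does not reach only later rows make up. A row lasts 1/12 s, in which the tool goes at most 41.7 mm and 7.16 degrees, less where a joint would pass 70% of its speed; a pose out of reach is approached as far as the arm can. A call with a gripper value outside its range is refused whole. The fingers move at their own pace and stop on an object; the grip force is fixed at half the most. Time passes only in rows, so rows that repeat a pose let the fingers close. It gives the time, the measured TCP pose, the force and the opening at its end, in the units of the state.
- read_state(): the state, without advancing time (a new reading comes with each control period).
- get_image(name): name is "side" or "top" or "wrist"; returns a dict with "img" (420x560x3 uint8, blue, green, red), "z_map" (420x560 float32, mm along the optical axis (not along the pixel's ray), 0 where there is no reading), "mtx" (3x3 intrinsics, pixels), "T" (4x4, takes a point from camera to world coordinates); the wrist camera has in their place "T_tool_cam" (4x4, takes a point from camera to tool coordinates, whose origin is the TCP and whose axes are the flange's). Camera axes: x right, y down, z forward; pixel columns grow to the right and rows downward; lengths in mm; the calibration is good to about 2 mm. A picture is of the moment at which its call begins: read the wrist's pose just before it.
- finish_job(): hands the job in, once; it reports no verdict.
The state is a dict: "clock": time; "qpos": joint angles; "qd": joint speeds; "tau": joint torques, N m; "eef_pos": TCP position; "tool_rot": TCP orientation; "force": force on the tool from outside, world axes, zero at the start; "torque": the same for the moment, N m; "width": finger opening in mm.
Only numpy, scipy, OpenCV 4.12 (cv2) and the standard library are available. Lean on these libraries where they do the work, as an engineer would, in place of code of your own. Each camera call takes 0.05 s, during which the arm holds its last target.

## Working session

There is one attempt and no reset: what is moved stays moved. The work goes in short steps, Python scripts to look and compute and a tool call to move; the robot and the scene stay as the last step left them, time stands still between calls to the robot, and variables do not carry over. Pictures are saved under pics/ and viewed, and the job is handed in when it is done.

Besides the shell and the picture viewer there is one more tool, called after "Emit:" as name([rows], argument=value, ...), one row to a line, values as JSON. carry_out: Moves the arm, as the interface text tells. Its arguments: {"type":"object","properties":{"series":{"type":"array","items":{"type":"array","items":{"type":"array","items":{"type":"number"}}}}},"required":["series"]}

```bash
ls; mkdir -p pics
cat > h.py <<'E'
import numpy as np, cv2
from cell import read_state, get_image, finish_job
def save(name,fn):
    d=get_image(name); cv2.imwrite('pics/'+fn+'.png',d['img']); np.savez('pics/'+fn+'.npz',**{k:v for k,v in d.items()}); return d
def pts(d):
    z=d['z_map'];h,w=z.shape;K=d['mtx'];u,v=np.meshgrid(np.arange(w),np.arange(h))
    P=np.stack([(u-K[0,2])/K[0,0]*z,(v-K[1,2])/K[1,1]*z,z,np.ones_like(z)],-1)
    return (P@d['T'].T)[...,:3]
E
python3 - <<'E'
from h import *
print(read_state())
for n in ['side','top','wrist']: 
    d=save(n,n+'1'); print(n,d['mtx'],d.get('T',d.get('T_tool_cam')))
print(read_state()['clock'])
E
```

```text
pics
{'clock': 0.0, 'qpos': array([-1.30480642,  0.62932481,  0.03844757,  1.5183682 , -0.02701047,
        0.99629872, -0.01999884]), 'qd': array([ 9.69427421e-04,  1.48088136e-03, -7.58250534e-04, -5.83032813e-04,
       -8.98861405e-04, -9.12174015e-05, -2.89471482e-05]), 'tau': array([-2.56100402e-04, -5.63410199e+01,  1.22635458e+00, -1.93443900e+01,
        1.11240472e-02,  1.07023920e-02, -2.24068691e-05]), 'eef_pos': array([211.49797761, 613.96955825, 230.4029365 ]), 'tool_rot': array([-3.13971173e+00,  1.82829131e-05,  2.80979368e+00]), 'force': array([-0.16827929,  0.16535327, -0.06137913]), 'torque': array([ 0.05122198, -0.00707931,  0.01467498]), 'width': 85.61406443243116}
side [[525.2519531    0.         271.34653341]
 [  0.         525.2519531  213.12723487]
 [  0.           0.           1.        ]] [[ 9.53013596e-01 -2.08918634e-01  2.19358362e-01  3.88465549e+01]
 [-3.02255984e-01 -7.03993477e-01  6.42677606e-01 -1.41225902e+03]
 [ 2.01595287e-02 -6.78782874e-01 -7.34062262e-01  1.59151769e+03]
 [ 0.00000000e+00  0.00000000e+00  0.00000000e+00  1.00000000e+00]]
top [[519.08505083   0.         291.43570661]
 [  0.         519.08505083 218.94450526]
 [  0.           0.           1.        ]] [[-5.71918992e-03 -9.94932458e-01  1.00382741e-01  3.11607084e+02]
 [-9.99983373e-01  5.76438501e-03  1.60176135e-04 -1.52769960e+02]
 [-7.38009205e-04 -1.00380156e-01 -9.94948883e-01  1.63907223e+03]
 [ 0.00000000e+00  0.00000000e+00  0.00000000e+00  1.00000000e+00]]
wrist [[376.17531089   0.         285.16974436]
 [  0.         376.17531089 214.53792104]
 [  0.           0.           1.        ]] [[-7.30792529e-04 -9.59560408e-01 -2.81501848e-01  7.00414357e+01]
 [ 9.99999653e-01 -5.88373864e-04 -5.90447314e-04 -6.77065153e-01]
 [ 4.00941536e-04 -2.81502181e-01  9.59560504e-01 -1.43032103e+02]
 [ 0.00000000e+00  0.00000000e+00  0.00000000e+00  1.00000000e+00]]
0.15
```

View pics/top1.png

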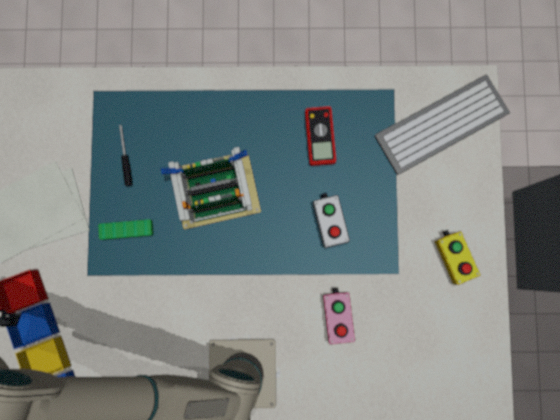

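View pics/side1.png

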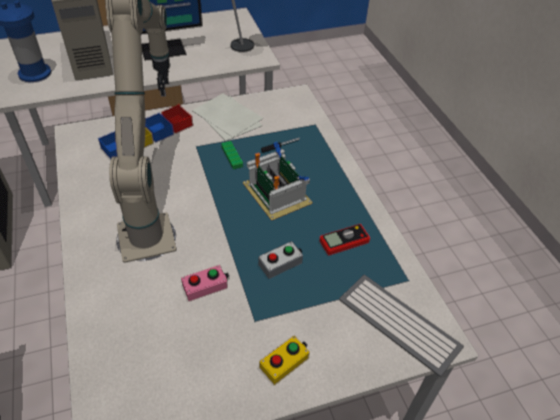

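View pics/wrist1.png

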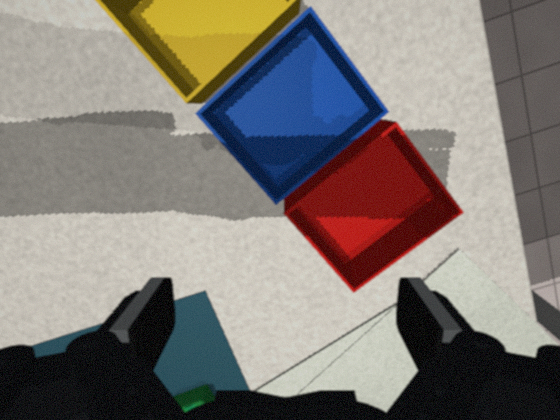

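The top view shows three key stations: grey/white at (331,221), pink (339,317) and yellow (458,257). The grey one on the mat fits the description. The rack is at about (213,190). I'll enlarge both and measure them.

Run:
```python
from h import *
d=dict(np.load('pics/top1.npz'));im=d['img'];P=pts(d)
a=cv2.resize(im[140:240,150:270],None,fx=5,fy=5,interpolation=cv2.INTER_CUBIC)
cv2.imwrite('pics/c1.png',a)
b=cv2.resize(im[185:255,300:360],None,fx=6,fy=6,interpolation=cv2.INTER_CUBIC)
cv2.imwrite('pics/c2.png',b)
s=dict(np.load('pics/side1.npz'))
cv2.imwrite('pics/c3.png',cv2.resize(s['img'][130:225,235:325],None,fx=6,fy=6,interpolation=cv2.INTER_CUBIC))
hsv=cv2.cvtColor(im,cv2.COLOR_BGR2HSV)
def blob(m,lab):
    n,l,st,c=cv2.connectedComponentsWithStats(m.astype(np.uint8))
    for i in range(1,n):
        if st[i,4]>5:
            Q=P[l==i]; print(lab,c[i].round(1),st[i,4],np.median(Q,0).round(1),Q[:,2].max().round(1))
H,S,V=[hsv[...,i].astype(int) for i in range(3)]
blob((S>130)&(V>80)&((H<6)|(H>174)),'red')
blob((S>120)&(V>60)&(H>45)&(H<80),'green')
blob((S>120)&(V>90)&(H>8)&(H<20),'orange')
blob((S>130)&(V>60)&(H>104)&(H<125),'blue')
```

```text
red [319.3 136.2] 532 [ 733.9 -238.6   36.1] 1639.1
red [334.4 231.3] 81 [ 431.8 -281.2   72.9] 81.4
red [465.9 268.1] 78 [ 318.5 -675.7   72.9] 85.0
red [ 21.2 290.6] 991 [255.7 689.4   5.7] 1639.1
red [341.1 330.6] 86 [ 135.3 -297.8   73.6] 80.8
green [197.5 164.2] 24 [627.7 123.3 135.2] 142.0
green [212.  177.8] 235 [607.5  94.3  20.6] 1639.1
green [213.2 195. ] 180 [552.7  95.8  21.5] 135.2
green [218.1 210.3] 157 [504.   77.7  19.8] 1639.1
green [328.7 209. ] 74 [ 499.5 -266.6   73.2] 82.6
green [125.  229.1] 892 [445.2 364.5  31.1] 1639.1
green [456.3 246.4] 76 [ 383.3 -648.5   73.1] 80.0
green [338.1 306.7] 74 [ 205.3 -289.7   74. ] 86.9
orange [237.8 192.6] 34 [5.357e+02 1.000e-01 1.802e+02] 190.6
orange [184.4 204.4] 20 [501.  149.9 185. ] 191.9
orange [188.8 206.7] 10 [501.3 147.3 129.3] 151.8
orange [470.8 267.5] 6 [ 320.  -693.4   65.7] 70.8
blue [238.7 155.2] 79 [648.2  -1.2 156.5] 173.5
blue [169.4 170.6] 97 [604.4 202.4 161. ] 1639.1
blue [212.7 180.2] 10 [598.4  94.   27.6] 32.3
blue [ 31.6 326.4] 1212 [144.3 652.9   7.1] 1639.1
blue [ 51.7 315. ] 6 [182.2 586.9  21.8] 23.8
blue [ 66.5 374.3] 42 [  9.4 520.3  38.2] 708.4
```

View pics/c1.png

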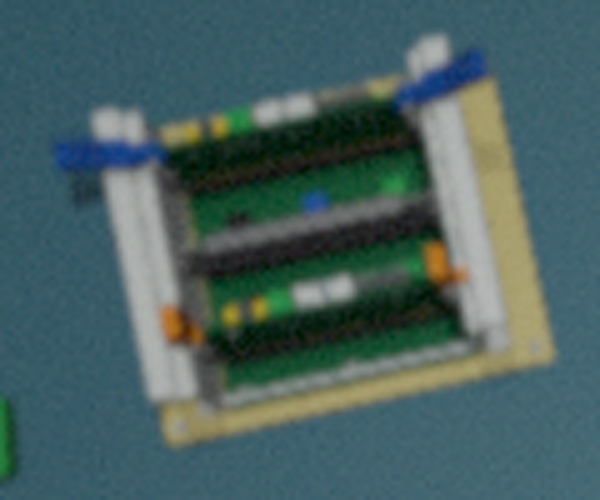

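View pics/c2.png

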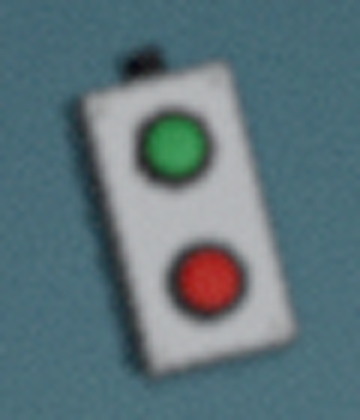

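View pics/c3.png

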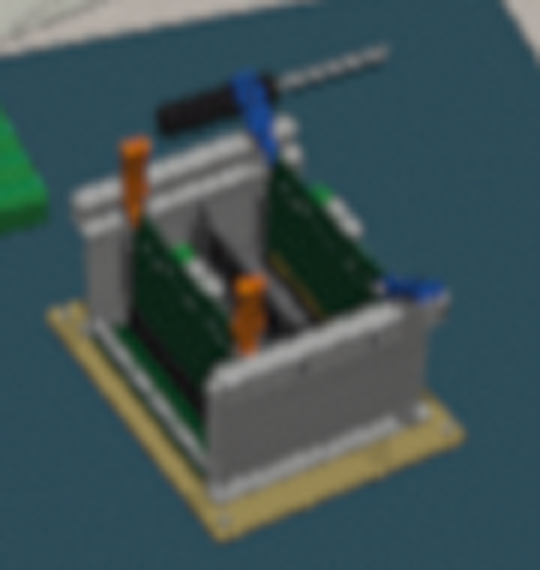

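The enlarged crops settle it. The grey station has green at (329,209) and red at (334,231). The old board (orange) is in the slot nearer the robot and the spare (blue) in the far one, with the grey filler between them. Rack yaw is about 0.227 rad. I'm heading to the red key by an arc that stays within reach.

```bash
cat >> h.py <<'E'
from scipy.spatial.transform import Rotation as R
def go(x,y,z,yaw=1.797,st=None):
    s=st or read_state(); M=R.from_euler('xyz',s['tool_rot']); T=R.from_euler('xyz',[np.pi,0,yaw])
    d=M.inv().apply(np.array([x,y,z])-s['eef_pos'])/10; w=(M.inv()*T).as_rotvec()
    print('t',round(s['clock'],2),'pos',s['eef_pos'].round(1),'rot',s['tool_rot'].round(3),'F',s['force'].round(1)); print('shift cm',d.round(2),'w',w.round(3))
E
python3 -c "
from h import *
go(480,350,240)"
```

```text
t 0.15 pos [211.6 614.1 230.6] rot [-3.14  0.    2.81] F [-0.6 -0.6  0.9]
shift cm [-33.98 -16.23  -0.92] w [-1.000e-03  1.000e-03  1.013e+00]
```

Emit:
carry_out([
  [[-34,-16.2,-0.9,0,0,1.013,0],[-34,-16.2,-0.9,0,0,1.013,0],[-34,-16.2,-0.9,0,0,1.013,0],[-34,-16.2,-0.9,0,0,1.013,0],[-34,-16.2,-0.9,0,0,1.013,0]],
])

```text
clock: 0.57
eef_pos: [361.2, 467.0, 236.2]
tool_rot: [-3.141, 0.0, 2.179]
force: [0.6, 0.6, -0.0]
width: 25.5
```

```bash
python3 -c "
from h import *
go(500,250,245)"
```

```text
t 0.57 pos [361.2 467.  236.2] rot [-3.141  0.     2.179] F [ 0.6  0.6 -0. ]
shift cm [-25.73  -1.01  -0.88] w [-0.     0.     0.382]
```

Emit:
carry_out([
  [[-25.7,-1,-0.9,0,0,0.382,0],[-25.7,-1,-0.9,0,0,0.382,0],[-25.7,-1,-0.9,0,0,0.382,0],[-25.7,-1,-0.9,0,0,0.382,0],[-25.7,-1,-0.9,0,0,0.382,0]],
])

```text
clock: 0.98
eef_pos: [474.0, 292.2, 243.5]
tool_rot: [-3.141, 0.0, 1.803]
force: [0.8, 0.7, 0.3]
width: -0.3
```

```bash
python3 -c "
from h import *
go(520,50,250)"
```

```text
t 0.98 pos [474.  292.2 243.5] rot [-3.141  0.     1.803] F [0.8 0.7 0.3]
shift cm [-24.63  -1.09  -0.64] w [-0.     0.     0.006]
```

Emit:
carry_out([
  [[-15,-3.5,-4,0,0,0,0],[-15,-3.5,-4,0,0,0,0],[-15,-3.5,-4,0,0,0,0],[-15,-3.5,-4,0,0,0,0],[-15,-3.5,-4,0,0,0,0]],
])

```text
clock: 1.4
eef_pos: [474.9, 131.6, 285.5]
tool_rot: [3.14, 0.003, 1.792]
force: [0.6, -0.0, -0.1]
width: -0.1
```

```bash
python3 -c "
from h import *
s=read_state(); d=save('wrist','w2'); np.savez('pics/w2s.npz',p=s['eef_pos'],r=s['tool_rot'])
go(540,0,250)"
```

```text
t 1.45 pos [474.6 135.8 284.7] rot [3.140e+00 1.000e-03 1.795e+00] F [-1.7 -0.1 -0.2]
shift cm [-14.69   3.34   3.49] w [ 0.002  0.001 -0.002]
```

View pics/w2.png

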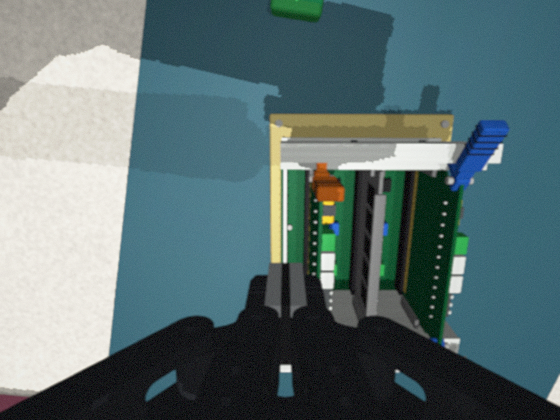

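The wrist view shows the rack's +y half: orange lever tip around (325,185), blue lever tip around (495,128), rail along row 155. Next I'll measure those with depth.

```bash
cat >> h.py <<'E'
def wpts(d,p,r):
    T=np.eye(4);T[:3,:3]=R.from_euler('xyz',r).as_matrix();T[:3,3]=p
    d=dict(d); d['T']=T@d['T_tool_cam']; return pts(d)
def colmask(im,c):
    hsv=cv2.cvtColor(im,cv2.COLOR_BGR2HSV);H,S,V=[hsv[...,i].astype(int) for i in range(3)]
    return {'orange':(S>120)&(V>60)&(H>5)&(H<20),'blue':(S>130)&(V>50)&(H>104)&(H<125)}[c]
C0=np.array([518.6,74.9]);YAW=.227
def rk(Q,c=C0,yaw=YAW):  # rack-frame coords rel. old slot centre
    q=Q[...,:2]-c; cs,sn=np.cos(yaw),np.sin(yaw)
    return np.stack([q[...,0]*cs+q[...,1]*sn,-q[...,0]*sn+q[...,1]*cs,Q[...,2]],-1)
E
python3 - <<'E'
from h import *
d=dict(np.load('pics/w2.npz'));s=np.load('pics/w2s.npz');P=wpts(d,s['p'],s['r']);k=rk(P)
for c in ['orange','blue']:
    n,l,st,ce=cv2.connectedComponentsWithStats(colmask(d['img'],c).astype(np.uint8))
    for i in range(1,n):
        if st[i,4]>60:
            Q=k[l==i];Q=Q[(Q[:,2]>0)&(Q[:,2]<300)]
            if len(Q)<20: continue
            print(c,ce[i].round(),st[i,4]); 
            for z0 in range(100,195,8):
                q=Q[(Q[:,2]>z0)&(Q[:,2]<=z0+8)]
                if len(q)>8: print(z0,len(q),np.percentile(q,[5,50,95],axis=0).round(1).tolist())
# rail tops
q=k[(abs(k[...,2]-131)<5)&(k[...,1]>60)&(k[...,1]<130)]
print('rail',len(q),np.percentile(q,[2,50,98],axis=0).round(1).tolist())
for c0 in (285,330,420,450):
  col=k[110:200,c0]; 
  for j in range(0,90,3): print(c0,110+j,col[j].round(1)) if abs(col[j][2]-131)<6 else 0
E
```

```text
orange [327. 185.] 836
124 149 [[-4.0, 80.0, 125.5], [0.5, 83.4, 127.3], [4.8, 88.8, 131.5]]
140 38 [[-7.9, 75.2, 142.1], [-0.2, 81.6, 143.9], [7.1, 81.8, 147.7]]
148 55 [[-7.8, 75.2, 148.3], [-0.8, 81.6, 151.9], [8.6, 81.8, 155.9]]
156 57 [[-7.8, 77.7, 156.3], [-1.6, 81.8, 161.0], [7.5, 82.1, 163.6]]
164 44 [[-7.5, 79.3, 164.4], [0.0, 81.9, 167.4], [7.9, 82.1, 171.7]]
172 76 [[-7.4, 75.5, 172.3], [-0.5, 82.0, 174.9], [8.3, 82.3, 179.6]]
180 402 [[-6.8, 73.1, 181.2], [1.2, 78.0, 184.3], [9.2, 81.9, 185.4]]
blue [478. 151.] 1932
116 36 [[106.6, 67.0, 119.8], [107.5, 85.0, 122.3], [111.0, 86.7, 123.7]]
124 32 [[105.0, 69.3, 124.1], [107.1, 82.4, 126.0], [109.6, 84.8, 131.7]]
132 217 [[104.8, 68.4, 132.7], [108.0, 76.6, 137.9], [115.5, 82.5, 139.7]]
140 184 [[102.2, 77.0, 140.2], [107.7, 85.2, 144.4], [117.1, 94.1, 147.6]]
148 341 [[102.3, 87.9, 148.5], [107.5, 93.6, 152.1], [117.6, 103.2, 155.7]]
156 371 [[102.5, 97.2, 156.3], [107.6, 103.0, 160.2], [117.8, 113.3, 163.6]]
164 592 [[102.7, 107.3, 164.7], [109.9, 114.5, 168.5], [118.9, 123.0, 171.7]]
172 145 [[103.6, 116.0, 172.1], [111.
[... 305 characters left out ...]

285 161 [-28.6  91.6 132. ]
330 143 [  6.5 105.4 131.5]
330 146 [  6.4 103.2 132.9]
330 149 [  6.7 100.7 131.1]
330 152 [  6.6  98.5 132.4]
330 155 [  6.7  96.1 132.2]
330 158 [  6.9  93.6 131.2]
330 161 [  6.9  91.3 131.5]
420 143 [ 78.1 104.5 127.4]
420 146 [ 77.  102.5 131.2]
420 149 [ 77.3 100.2 131.1]
420 152 [ 77.1  98.  132.2]
420 155 [ 77.5  95.6 131.7]
420 158 [ 77.9  93.2 131.4]
420 161 [ 77.6  91.  132.7]
450 143 [101.5 104.4 128.4]
450 146 [100.6 102.3 131. ]
450 149 [100.9 100.  130.8]
450 152 [101.6  97.5 130. ]
450 155 [101.3  95.3 131.2]
450 158 [101.6  93.  131.3]
450 161 [102.1  90.5 130.8]
450 179 [102.5  76.7 133.8]
450 182 [102.6  74.3 134.2]
450 185 [105.1  70.8 129.2]
```

Emit:
carry_out([
  [[-15,3.3,3.5,0,0,0,0],[-15,3.3,3.5,0,0,0,0],[-15,3.3,3.5,0,0,0,0],[-15,3.3,3.5,0,0,0,0],[-15,3.3,3.5,0,0,0,0]],
])

```text
clock: 1.87
eef_pos: [542.2, -5.2, 247.1]
tool_rot: [-3.141, 0.005, 1.795]
force: [-0.1, -0.8, 0.2]
width: 0.0
```

```bash
python3 -c "
from h import *
go(431.8,-281.2,130)"
```

```text
t 1.87 pos [542.2  -5.2 247.1] rot [-3.141  0.005  1.795] F [-0.1 -0.8  0.2]
shift cm [-24.4  -16.88  11.84] w [-0.001  0.005 -0.002]
```

Emit:
carry_out([
  [[-24.4,-16.9,10,0,0,0,0],[-24.4,-16.9,10,0,0,0,0],[-24.4,-16.9,10,0,0,0,0],[-24.4,-16.9,10,0,0,0,0],[-24.4,-16.9,10,0,0,0,0]],
])

```text
clock: 2.28
eef_pos: [468.3, -182.0, 181.1]
tool_rot: [3.142, -0.001, 1.806]
force: [1.5, 0.0, -0.5]
width: 0.2
```

```bash
python3 -c "
from h import *
go(431.8,-281.2,110)"
```

```text
t 2.28 pos [ 468.3 -182.   181.1] rot [ 3.142e+00 -1.000e-03  1.806e+00] F [ 1.5  0.  -0.5]
shift cm [-8.81 -5.86  7.1 ] w [ 0.    -0.001  0.009]
```

Emit:
carry_out([
  [[-8.8,-5.9,5,0,0,0,0],[-8.8,-5.9,5,0,0,0,0],[-8.8,-5.9,5,0,0,0,0],[-8.8,-5.9,5,0,0,0,0],[-8.8,-5.9,5,0,0,0,0]],
])

```text
clock: 2.7
eef_pos: [430.3, -282.1, 130.8]
tool_rot: [-3.14, -0.002, 1.799]
force: [0.0, 1.6, -0.1]
width: -0.1
```

```bash
python3 -c "
from h import *
go(431.8,-281.2,82)"
```

```text
t 2.7 pos [ 430.3 -282.1  130.8] rot [-3.140e+00 -2.000e-03  1.799e+00] F [ 0.   1.6 -0.1]
shift cm [0.04 0.17 4.88] w [-0.002 -0.002  0.002]
```

Emit:
carry_out([
  [[0,0.15,4.8,0,0,0,0],[0,0.15,4.8,0,0,0,0],[0,0.15,4.8,0,0,0,0]],
])

```text
clock: 2.95
eef_pos: [432.2, -277.8, 82.2]
tool_rot: [-3.138, -0.005, 1.806]
force: [-0.3, -0.3, -0.2]
width: -0.0
```

```bash
python3 -c "
from h import *
d=save('side','s3')
cv2.imwrite('pics/s3c.png',cv2.resize(d['img'][220:300,240:330],None,fx=6,fy=6,interpolation=cv2.INTER_CUBIC))
go(431.8,-281.2,69)"
```

```text
t 3.0 pos [ 433.  -279.    83.7] rot [-3.140e+00 -3.000e-03  1.805e+00] F [-0.7 -0.3 -0.3]
shift cm [-0.19 -0.17  1.47] w [-0.001 -0.003  0.008]
```

View pics/s3c.png

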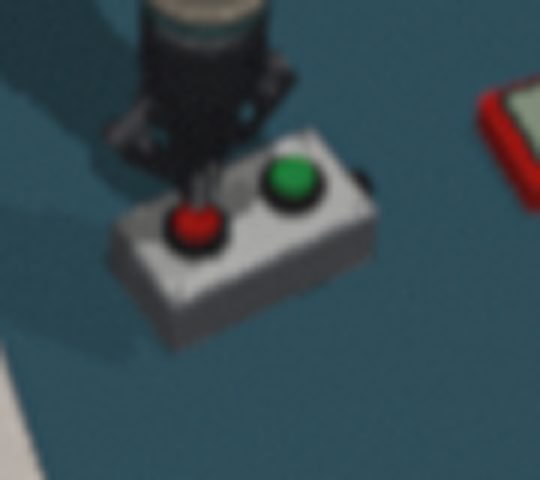

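The closed fingertips stand just above the red key (at about (197,215) in the crop). Pressing down now.

Emit:
carry_out([
  [[-0.2,-0.15,1.0,0,0,0,0],[-0.2,-0.15,1.3,0,0,0,0],[-0.2,-0.15,1.5,0,0,0,0],[-0.2,-0.15,1.5,0,0,0,0]],
])

```text
clock: 3.33
eef_pos: [432.9, -283.7, 69.8]
tool_rot: [3.14, 0.001, 1.803]
force: [0.7, -0.6, 3.9]
width: 0.2
```

Emit:
carry_out([
  [[0,0,0.15,0,0,0,0],[0,0,0.3,0,0,0,0],[0,0,0.3,0,0,0,0]],
])

```text
clock: 3.58
eef_pos: [432.9, -283.7, 67.9]
tool_rot: [3.139, 0.001, 1.803]
force: [0.2, 2.3, 15.4]
width: 0.2
```

The force jumped to 15 N at z ≈ 68, so the key is at its bottom stop. I'm retracting and moving over the old board, inboard of its -y lever.

```bash
cat >> h.py <<'E'
def gor(x,y,z,yaw=YAW+np.pi/2):
    cs,sn=np.cos(YAW),np.sin(YAW); w=C0+np.array([x*cs-y*sn,x*sn+y*cs])
    p=read_state()['eef_pos']; print('target',w.round(1),'rack pos',rk(p[None])[0].round(1)); go(w[0],w[1],z,yaw)
E
python3 -c "
from h import *
go(433,-284,150)
gor(0,-45,240)"
```

```text
t 3.58 pos [ 432.9 -283.7   67.9] rot [3.139e+00 1.000e-03 1.803e+00] F [ 0.2  2.3 15.4]
shift cm [-0.04  0.02 -8.21] w [0.003 0.001 0.006]
target [528.7  31.1] rack pos [-164.2 -330.1   67.9]
t 3.58 pos [ 432.9 -283.7   67.9] rot [3.139e+00 1.000e-03 1.803e+00] F [ 0.2  2.3 15.4]
shift cm [ 28.41  16.61 -17.2 ] w [0.003 0.001 0.005]
```

Emit:
carry_out([
  [[0,0,-4,0,0,0,0],[2,1,-8,0,0,0,0],[5,3,-11,0,0,0,0],[8,5,-13,0,0,0,0],[11,7,-15,0,0,0,0]],
])

```text
clock: 4.0
eef_pos: [471.7, -166.4, 213.7]
tool_rot: [3.141, 0.0, 1.8]
force: [1.6, 0.6, -0.8]
width: -0.2
```

```bash
python3 -c "
from h import *
gor(0,-45,230)"
```

```text
target [528.7  31.1] rack pos [-100.  -224.6  213.7]
t 4.0 pos [ 471.7 -166.4  213.7] rot [3.141 0.    1.8  ] F [ 1.6  0.6 -0.8]
shift cm [17.93 10.04 -1.64] w [0.    0.    0.002]
```

Emit:
carry_out([
  [[17.9,10,-1.6,0,0,0,0],[17.9,10,-1.6,0,0,0,0],[17.9,10,-1.6,0,0,0,0],[17.9,10,-1.6,0,0,0,0],[17.9,10,-1.6,0,0,0,0]],
])

```text
clock: 4.42
eef_pos: [527.8, 32.6, 228.2]
tool_rot: [-3.141, -0.0, 1.803]
force: [0.1, -0.2, -0.8]
width: 0.1
```

```bash
python3 -c "
from h import *
gor(0,-45,160)"
```

```text
target [528.7  31.1] rack pos [ -0.5 -43.3 228.2]
t 4.42 pos [527.8  32.6 228.2] rot [-3.141 -0.     1.803] F [ 0.1 -0.2 -0.8]
shift cm [-0.17  0.06  6.82] w [-0.001 -0.     0.005]
```

Emit:
carry_out([
  [[-0.2,0.1,4,0,0,0,0],[-0.2,0.1,6.8,0,0,0,0],[-0.2,0.1,6.8,0,0,0,0],[-1.4,0.1,6.8,0,0,0,0],[-1.4,0.1,6.8,0,0,0,0]],
])

```text
clock: 4.83
eef_pos: [533.3, 13.6, 161.3]
tool_rot: [3.141, 0.002, 1.799]
force: [0.1, 0.1, -0.6]
width: 0.3
```

```bash
python3 -c "
from h import *
d=save('side','s4')
cv2.imwrite('pics/s4c.png',cv2.resize(d['img'][120:225,235:325],None,fx=6,fy=5.5,interpolation=cv2.INTER_CUBIC))
gor(0,-103,160)"
```

```text
target [541.8 -25.5] rack pos [  1.  -62.4 161.7]
t 4.88 pos [533.6  14.3 161.7] rot [3.139e+00 1.000e-03 1.799e+00] F [-0.2 -0.   0. ]
shift cm [-4.06 -0.1   0.18] w [0.002 0.001 0.001]
```

View pics/s4c.png

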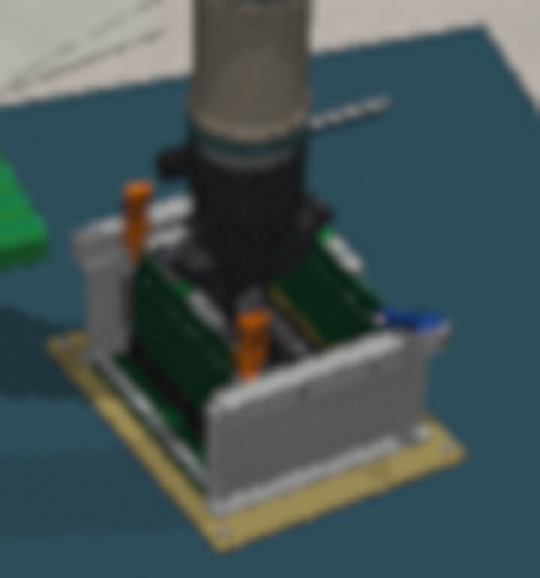

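The fingers sit just inboard of the -y orange lever, which is at about (252,340) in the crop. I'll push it outward slowly.

Emit:
carry_out([
  [[-0.6,0,0.1,0,0,0,0],[-1.2,0,0.1,0,0,0,0],[-1.8,0,0.1,0,0,0,0],[-2.4,-0.05,0.1,0,0,0,0],[-3,-0.1,0.1,0,0,0,0]],
])

```text
clock: 5.3
eef_pos: [538.0, -11.4, 159.2]
tool_rot: [-3.141, -0.003, 1.803]
force: [-2.7, 8.3, 0.7]
width: -0.3
```

```bash
python3 -c "
from h import *
gor(0,-103,160)"
```

```text
target [541.8 -25.5] rack pos [ -0.5 -88.4 159.2]
t 5.3 pos [538.  -11.4 159.2] rot [-3.141e+00 -3.000e-03  1.803e+00] F [-2.7  8.3  0.7]
shift cm [-1.46  0.04 -0.08] w [-0.    -0.003  0.005]
```

Emit:
carry_out([
  [[-0.5,0,0,0,0,0,0],[-1,0,0,0,0,0,0],[-1.4,0,0,0,0,0,0],[-1.6,0,0,0,0,0,0]],
])

```text
clock: 5.63
eef_pos: [541.9, -26.8, 159.5]
tool_rot: [-3.142, -0.003, 1.803]
force: [-2.7, 10.6, 5.9]
width: 0.1
```

```bash
python3 -c "
from h import *
d=save('side','s5')
cv2.imwrite('pics/s5c.png',cv2.resize(d['img'][120:225,235:325],None,fx=6,fy=5.5,interpolation=cv2.INTER_CUBIC))
gor(0,-107,160)"
```

```text
target [542.7 -29.4] rack pos [-1.000e-01 -1.041e+02  1.596e+02]
t 5.68 pos [541.9 -26.6 159.6] rot [ 3.142e+00 -3.000e-03  1.803e+00] F [-2.5  7.2  4.7]
shift cm [-0.29  0.01 -0.04] w [ 0.    -0.003  0.005]
```

View pics/s5c.png

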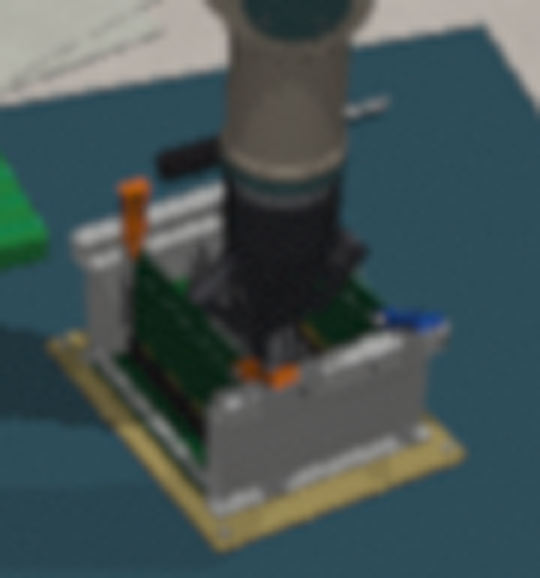

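The lever has swung well out. I'm pushing on until the stop shows in the force.

Emit:
carry_out([
  [[-0.3,0,0,0,0,0,0],[-0.6,0,0,0,0,0,0],[-0.6,0,0,0,0,0,0]],
])

```text
clock: 5.93
eef_pos: [543.1, -29.2, 159.8]
tool_rot: [3.141, -0.007, 1.805]
force: [-3.2, 13.5, 8.6]
width: 0.4
```

Emit:
carry_out([
  [[-0.4,0,0,0,0,0,0],[-0.7,0,0,0,0,0,0],[-0.7,0,0,0,0,0,0]],
])

```text
clock: 6.18
eef_pos: [544.9, -35.1, 160.1]
tool_rot: [3.141, -0.008, 1.806]
force: [-2.7, 14.6, 9.5]
width: 0.0
```

```bash
python3 -c "
from h import *
d=save('side','s6')
cv2.imwrite('pics/s6c.png',cv2.resize(d['img'][150:215,250:320],None,fx=8,fy=8,interpolation=cv2.INTER_CUBIC))
P=pts(d);k=rk(P);m=colmask(d['img'],'orange');q=k[m];q=q[(q[:,1]<-70)];print(q.round(0).tolist())
gor(0,-107,160)"
```

```text
[[-802.0, -1341.0, 1592.0], [-802.0, -1341.0, 1592.0], [-802.0, -1341.0, 1592.0], [-802.0, -1341.0, 1592.0], [-5.0, -80.0, 138.0], [0.0, -79.0, 134.0], [7.0, -76.0, 129.0], [12.0, -75.0, 126.0], [-5.0, -79.0, 132.0], [2.0, -75.0, 125.0], [2.0, -84.0, 132.0], [-1.0, -96.0, 144.0], [1.0, -100.0, 146.0], [-4.0, -79.0, 125.0], [-4.0, -86.0, 132.0], [-10.0, -103.0, 149.0], [-8.0, -106.0, 150.0], [-10.0, -117.0, 161.0], [-2.0, -112.0, 153.0], [-4.0, -128.0, 167.0], [2.0, -126.0, 163.0], [5.0, -130.0, 165.0], [-9.0, -101.0, 141.0], [-13.0, -114.0, 154.0], [-11.0, -118.0, 157.0], [-7.0, -120.0, 157.0], [-6.0, -125.0, 160.0], [-10.0, -139.0, 174.0], [-3.0, -135.0, 168.0], [6.0, -128.0, 157.0], [-10.0, -125.0, 157.0], [-10.0, -132.0, 163.0], [-6.0, -133.0, 161.0], [-1.0, -132.0, 158.0], [7.0, -127.0, 151.0], [-5.0, -131.0, 154.0], [219.0, -337.0, 33.0], [218.0, -344.0, 39.0], [205.0, -342.0, 39.0], [205.0, -343.0, 33.0], [-362.0, -673.0, 67.0], [-356.0, -671.0, 58.0], [-354.0, -673.0, 60.0], [-354.0, -679.0, 68.0], [-352.0, -681.0, 70.0], [-368.0, -672.0, 64.0], [-364.0, -671.0, 59.0], [-349.0, -683.0, 65.0], [-346.0, -684.0, 61.0], [-346.0, -684.0, 57.0], [-347.0, -692.0, 65.0], [-349.0, -696.0, 66.0]]
target [542.7 -29.4] rack pos [   0.9 -113.3  160.1]
t 6.23 pos [544.9 -35.3 160.1] rot [ 3.141 -0.008  1.806] F [-1.8 14.   9.8]
shift cm [ 0.63 -0.08  0.01] w [ 0.001 -0.008  0.008]
```

View pics/s6c.png

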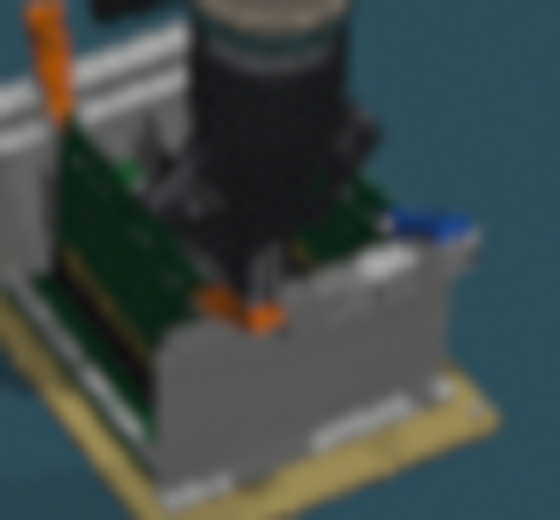

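Emit:
carry_out([
  [[-0.3,0,0,0,0,0,0],[-0.5,0,0,0,0,0,0],[-0.5,0,0,0,0,0,0]],
])

```text
clock: 6.48
eef_pos: [546.7, -43.5, 160.0]
tool_rot: [3.14, -0.003, 1.804]
force: [-1.8, 7.6, 6.2]
width: 0.0
```

Emit:
carry_out([
  [[0.5,0,-2,0,0,0,0],[2,0,-6,0,0,0,0],[7,0,-7,0,0,0,0],[12,0,-7,0,0,0,0],[12,0,-7,0,0,0,0]],
])

```text
clock: 6.9
eef_pos: [518.4, 75.2, 230.2]
tool_rot: [3.139, -0.002, 1.806]
force: [-0.4, 1.4, -0.5]
width: -0.1
```

```bash
python3 -c "
from h import *
d=save('side','s7')
cv2.imwrite('pics/s7c.png',cv2.resize(d['img'][150:215,250:320],None,fx=8,fy=8,interpolation=cv2.INTER_CUBIC))
P=pts(d);k=rk(P);m=colmask(d['img'],'orange');q=k[m];q=q[(q[:,1]<-70)&(q[:,1]>-160)];print(q.round(0).tolist())
gor(0,45,225)"
```

```text
[[3.0, -74.0, 129.0], [4.0, -80.0, 134.0], [4.0, -88.0, 140.0], [-8.0, -84.0, 137.0], [-5.0, -87.0, 138.0], [4.0, -80.0, 128.0], [-6.0, -103.0, 152.0], [2.0, -98.0, 144.0], [4.0, -102.0, 147.0], [3.0, -111.0, 155.0], [10.0, -108.0, 149.0], [-9.0, -93.0, 139.0], [-9.0, -101.0, 146.0], [-6.0, -103.0, 147.0], [-0.0, -101.0, 143.0], [0.0, -108.0, 148.0], [1.0, -114.0, 153.0], [3.0, -118.0, 156.0], [8.0, -117.0, 152.0], [-8.0, -107.0, 146.0], [-11.0, -118.0, 157.0], [-8.0, -121.0, 157.0], [-8.0, -128.0, 164.0], [1.0, -121.0, 154.0], [2.0, -127.0, 158.0], [4.0, -131.0, 161.0], [-10.0, -118.0, 150.0], [-13.0, -130.0, 162.0], [-13.0, -136.0, 167.0], [-4.0, -130.0, 158.0], [-2.0, -133.0, 160.0], [4.0, -132.0, 156.0], [-9.0, -131.0, 156.0], [-8.0, -136.0, 160.0], [-1.0, -133.0, 153.0]]
target [508.5 118.7] rack pos [ -0.3   3.1 229.7]
t 6.95 pos [517.6  77.8 229.7] rot [ 3.141 -0.004  1.811] F [-0.6  3.  -0.3]
shift cm [4.19 0.09 0.48] w [ 0.001 -0.004  0.013]
```

View pics/s7c.png

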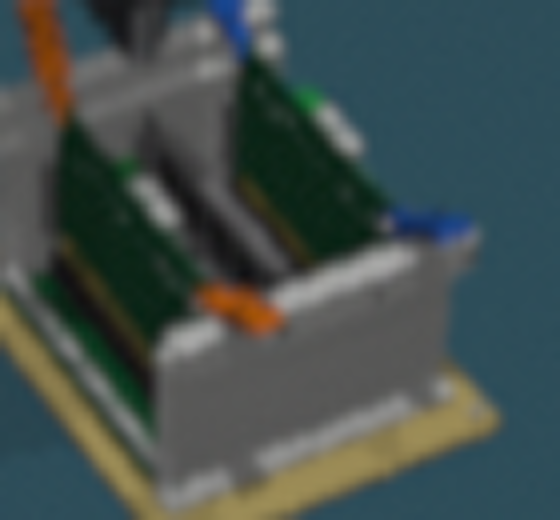

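The -y lever looks to be at its stop: tip near y = -131, z = 157, against (-130, 159) expected at 1.0 rad. Now the +y lever.

Emit:
carry_out([
  [[4,0.1,0.5,0,0,0.01,0],[5,0.1,3.5,0,0,0.01,0],[5,0.1,6.9,0,0,0.01,0],[5,0.1,6.9,0,0,0.01,0]],
])

```text
clock: 7.28
eef_pos: [504.7, 119.0, 155.7]
tool_rot: [-3.133, 0.002, 1.794]
force: [-0.8, -1.1, -0.2]
width: 0.1
```

```bash
python3 -c "
from h import *
gor(0,100,160)"
```

```text
target [496.1 172.3] rack pos [ -3.6  46.1 155.7]
t 7.28 pos [504.7 119.  155.7] rot [-3.133e+00  2.000e-03  1.794e+00] F [-0.8 -1.1 -0.2]
shift cm [ 5.39  0.34 -0.44] w [-0.009  0.002 -0.004]
```

Emit:
carry_out([
  [[1,0.2,-0.4,0,0,0,0],[2,0.3,-0.4,0,0,0,0],[2.8,0.3,-0.4,0,0,0,0],[3.6,0.3,-0.4,0,0,0,0],[4.4,0.3,-0.4,0,0,0,0]],
])

```text
clock: 7.7
eef_pos: [501.9, 164.7, 165.4]
tool_rot: [3.139, -0.001, 1.793]
force: [-0.4, 0.2, -0.5]
width: -0.2
```

```bash
python3 -c "
from h import *
gor(0,105,160)"
```

```text
target [495.  177.2] rack pos [  3.9  91.3 165.4]
t 7.7 pos [501.9 164.7 165.4] rot [ 3.139e+00 -1.000e-03  1.793e+00] F [-0.4  0.2 -0.5]
shift cm [ 1.37 -0.4   0.54] w [ 0.002 -0.001 -0.005]
```

```bash
python3 -c "
from h import *
d=save('side','s8')
cv2.imwrite('pics/s8c.png',cv2.resize(d['img'][130:215,235:320],None,fx=6,fy=6,interpolation=cv2.INTER_CUBIC))
gor(0,105,160)"
```

```text
target [495.  177.2] rack pos [  3.6  93.6 165. ]
t 7.75 pos [501.1 166.9 165. ] rot [ 3.140e+00 -2.000e-03  1.795e+00] F [-0.2  2.4  0.3]
shift cm [ 1.14 -0.37  0.5 ] w [ 0.001 -0.002 -0.002]
```

View pics/s8c.png

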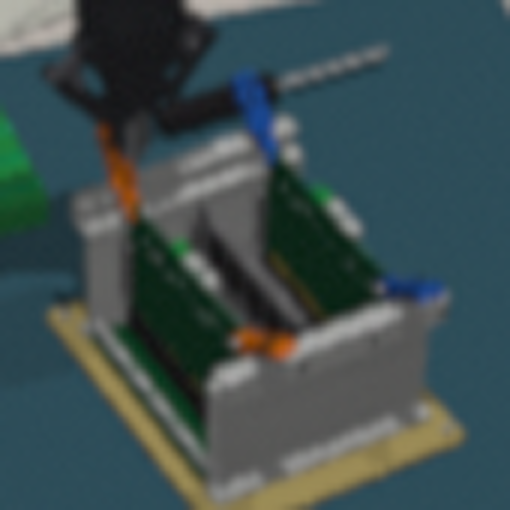

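It is pushing the lever, which now leans outward at (118,175). Continuing outward.

Emit:
carry_out([
  [[0.5,-0.3,0.5,0,0,0,0],[1,-0.4,0.5,0,0,0,0],[1.5,-0.4,0.5,0,0,0,0],[1.9,-0.4,0.5,0,0,0,0]],
])

```text
clock: 8.08
eef_pos: [493.9, 179.4, 159.4]
tool_rot: [3.141, 0.003, 1.791]
force: [1.4, -5.3, 2.6]
width: 0.2
```

```bash
python3 -c "
from h import *
gor(0,115,160)"
```

```text
target [492.7 186.9] rack pos [ -0.5 107.4 159.4]
t 8.08 pos [493.9 179.4 159.4] rot [3.141e+00 3.000e-03 1.791e+00] F [ 1.4 -5.3  2.6]
shift cm [ 0.76  0.05 -0.06] w [ 0.001  0.003 -0.007]
```

Emit:
carry_out([
  [[0.5,0,0,0,0,0,0],[1,0,0,0,0,0,0],[1,0,0,0,0,0,0]],
])

```text
clock: 8.33
eef_pos: [491.4, 190.8, 159.4]
tool_rot: [3.141, 0.001, 1.793]
force: [0.7, -3.5, 3.9]
width: -0.2
```

```bash
python3 -c "
from h import *
d=save('side','s9')
cv2.imwrite('pics/s9c.png',cv2.resize(d['img'][130:215,235:320],None,fx=6,fy=6,interpolation=cv2.INTER_CUBIC))
P=pts(d);k=rk(P);m=colmask(d['img'],'orange');q=k[m];q=q[(q[:,1]>70)&(q[:,1]<160)&(abs(q[:,0])<30)];print(q.round(0).tolist())
gor(0,120,160)"
```

```text
[[-11.0, 122.0, 165.0], [-8.0, 128.0, 154.0], [-9.0, 116.0, 163.0], [-3.0, 120.0, 152.0], [-0.0, 108.0, 161.0], [-13.0, 110.0, 159.0], [-6.0, 114.0, 153.0], [-3.0, 111.0, 154.0], [-0.0, 107.0, 156.0], [7.0, 112.0, 149.0], [-10.0, 116.0, 147.0], [-7.0, 113.0, 149.0], [-0.0, 116.0, 143.0], [-0.0, 107.0, 150.0], [-1.0, 98.0, 157.0], [-8.0, 111.0, 145.0], [-10.0, 98.0, 156.0], [-3.0, 102.0, 149.0], [2.0, 102.0, 148.0], [6.0, 101.0, 147.0], [-13.0, 102.0, 149.0], [-7.0, 103.0, 145.0], [-4.0, 100.0, 146.0], [1.0, 101.0, 144.0], [3.0, 96.0, 146.0], [-10.0, 99.0, 144.0], [-10.0, 89.0, 152.0], [-2.0, 96.0, 143.0], [-1.0, 89.0, 148.0], [-7.0, 96.0, 140.0], [-3.0, 94.0, 140.0], [4.0, 97.0, 134.0], [-1.0, 98.0, 130.0], [1.0, 92.0, 134.0], [-0.0, 82.0, 142.0], [-5.0, 90.0, 133.0], [-7.0, 79.0, 142.0], [1.0, 84.0, 135.0], [-6.0, 80.0, 135.0], [-1.0, 80.0, 133.0], [2.0, 78.0, 133.0], [-6.0, 81.0, 129.0], [-6.0, 72.0, 136.0], [1.0, 76.0, 130.0], [-5.0, 74.0, 128.0]]
target [491.6 191.8] rack pos [ -0.4 118.9 159.4]
t 8.38 pos [491.5 190.6 159.4] rot [3.141e+00 1.000e-03 1.793e+00] F [ 0.7 -3.   4.6]
shift cm [ 0.11  0.04 -0.06] w [ 0.001  0.001 -0.005]
```

View pics/s9c.png

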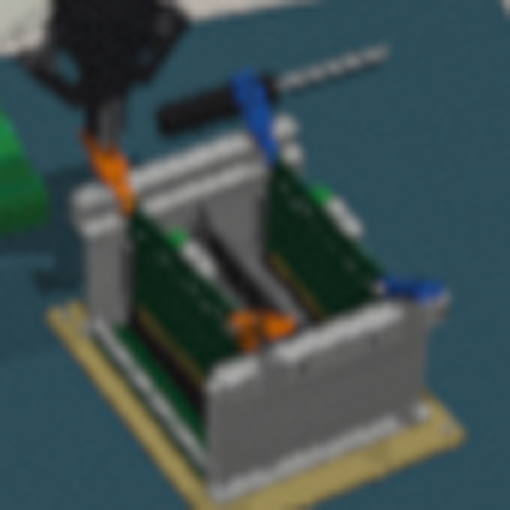

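The finger has reached the lever's tip end. I'll lift and measure the lever's angle with the wrist camera.

Emit:
carry_out([
  [[-0.3,0,-3,0,0,0,0],[-1,0,-7,0,0,0,0],[-4,0,-11,0,0,0,0],[-5,0,-13,0,0,0,0],[-5,0,-13,0,0,0,0]],
])

```text
clock: 8.8
eef_pos: [505.7, 139.5, 294.5]
tool_rot: [3.132, -0.0, 1.788]
force: [1.0, -0.7, -0.5]
width: 0.0
```

```bash
cat >> h.py <<'E'
def fitlever(P,img,c,side,x0,show=True):
    k=rk(P);m=colmask(img,c);q=k[m];q=q[(q[:,1]*side>60)&(q[:,1]*side<150)&(abs(q[:,0]-x0)<14)&(q[:,2]>100)&(q[:,2]<200)]
    ys=q[:,1]*side; print(c,side,'n',len(q))
    # upper envelope per y-bin
    a=[]
    for y in range(80,140,4):
        s=q[(ys>=y)&(ys<y+4)]
        if len(s)>6: a.append((y+2,np.percentile(s[:,2],90)))
    a=np.array(a); print(a.round(1).tolist())
    b=a[(a[:,0]>88)&(a[:,0]<122)]
    if len(b)>2: p=np.polyfit(b[:,0],b[:,1],1); print('theta',(np.pi/2-np.arctan(p[0])).round(3))
    print('tip extents y',np.percentile(ys,[98]).round(1),'z max',np.percentile(q[:,2],98).round(1))
def wlook(fn):
    s=read_state(); d=save('wrist',fn); P=wpts(d,s['eef_pos'],s['tool_rot']); return d,P
E
python3 - <<'E'
from h import *
d,P=wlook('w10'); fitlever(P,d['img'],'orange',1,0); fitlever(P,d['img'],'blue',1,110)
gor(0,120,160)
E
```

```text
orange 1 n 1546
[[82.0, 138.6], [86.0, 140.7], [90.0, 146.0], [94.0, 148.3], [98.0, 150.8], [102.0, 153.5], [106.0, 156.5], [110.0, 158.8], [114.0, 161.1], [118.0, 163.8], [122.0, 166.2], [126.0, 167.3], [130.0, 163.8]]
theta 1.001
tip extents y [129.4] z max 167.1
blue 1 n 1657
[[82.0, 142.2], [86.0, 148.2], [90.0, 151.8], [94.0, 154.8], [98.0, 158.5], [102.0, 161.7], [106.0, 164.9], [110.0, 168.4], [114.0, 171.8], [118.0, 173.6], [122.0, 171.1]]
theta 0.894
tip extents y [123.] z max 173.3
target [491.6 191.8] rack pos [  0.6  68.2 291.8]
t 8.85 pos [503.8 141.5 291.8] rot [ 3.136e+00 -2.000e-03  1.790e+00] F [-0.8 -0.5 -0.1]
shift cm [ 5.16 -0.18 13.19] w [ 0.006 -0.001 -0.008]
```

View pics/w10.png

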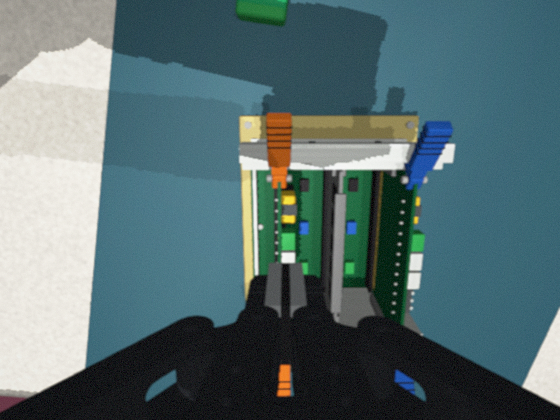

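The +y orange lever measures 1.00 rad, so it is at its stop. Next, the -y one.

Emit:
carry_out([
  [[-17,0.5,0,0,0,0,0],[-17,0.5,0,0,0,0,0],[-17,0.5,0,0,0,0,0],[-17,0.5,0,0,0,0,0],[-17,0.5,0,0,0,0,0]],
])

```text
clock: 9.27
eef_pos: [544.6, -30.9, 288.2]
tool_rot: [-3.14, 0.005, 1.783]
force: [-0.8, -1.2, -0.7]
width: 0.2
```

Run:
```python
from h import *
d,P=wlook('w11'); fitlever(P,d['img'],'orange',-1,0); fitlever(P,d['img'],'blue',-1,110)
gor(110,-160,220)
```

```text
orange -1 n 1675
[[82.0, 138.8], [86.0, 142.5], [90.0, 146.5], [94.0, 149.2], [98.0, 151.9], [102.0, 154.4], [106.0, 157.1], [110.0, 159.4], [114.0, 162.1], [118.0, 164.7], [122.0, 167.0], [126.0, 166.7]]
theta 0.997
tip extents y [125.7] z max 166.5
blue -1 n 1911
[[82.0, 139.8], [86.0, 141.7], [90.0, 146.7], [94.0, 149.3], [98.0, 152.1], [102.0, 154.8], [106.0, 157.6], [110.0, 160.3], [114.0, 163.2], [118.0, 166.2], [122.0, 168.6], [126.0, 169.2], [130.0, 165.2]]
theta 0.963
tip extents y [127.8] z max 168.8
target [661.8 -56.2] rack pos [   1.9 -105.4  287.9]
t 9.32 pos [544.1 -27.3 287.9] rot [-3.140e+00  2.000e-03  1.785e+00] F [ 0.1 -0.5 -0.3]
shift cm [-5.31 10.9   6.77] w [-0.002  0.002 -0.013]
```

View pics/w11.png

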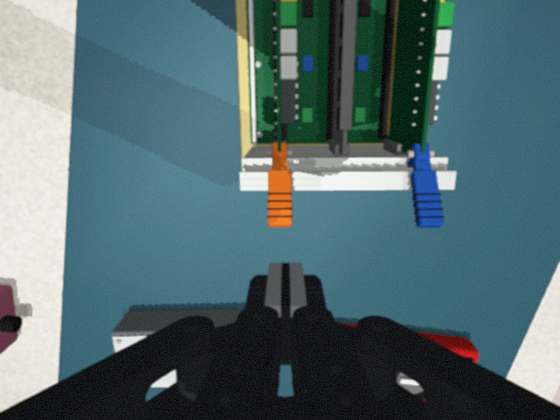

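Both orange levers are fully out (1.00 and 0.997). On the spare, left is 0.89 and right 0.96. Now to the outside of the spare's -y lever.

Emit:
carry_out([
  [[-5,10.9,6.8,0,0,-0.01,0],[-5,10.9,6.8,0,0,-0.01,0],[-5,10.9,6.8,0,0,-0.01,0],[-5,10.9,6.8,0,0,-0.01,0]],
])

```text
clock: 9.65
eef_pos: [663.5, -44.5, 215.3]
tool_rot: [-3.138, -0.003, 1.805]
force: [-0.5, 0.2, -0.4]
width: 0.0
```

Run:
```python
from h import *
gor(109,-158,149)
```

```text
target [660.4 -54.5] rack pos [ 114.3 -149.   215.3]
t 9.65 pos [663.5 -44.5 215.3] rot [-3.138e+00 -3.000e-03  1.805e+00] F [-0.5  0.2 -0.4]
shift cm [-0.92 -0.51  6.63] w [-0.004 -0.003  0.007]
```

Emit:
carry_out([
  [[-0.9,-0.4,3,0,0,0,0],[-0.9,-0.4,6.6,0,0,0,0],[-0.9,-0.4,6.6,0,0,0,0]],
])

```text
clock: 9.9
eef_pos: [654.1, -53.4, 146.5]
tool_rot: [-3.127, -0.007, 1.804]
force: [-1.8, 1.2, -0.5]
width: 0.1
```

Run:
```python
from h import *
d=save('side','s12')
cv2.imwrite('pics/s12c.png',cv2.resize(d['img'][130:225,245:335],None,fx=6,fy=6,interpolation=cv2.INTER_CUBIC))
gor(109,-110,149)
```

```text
target [649.6  -7.7] rack pos [ 105.1 -156.   150.1]
t 9.95 pos [656.1 -53.4 150.1] rot [-3.132 -0.006  1.804] F [-0.2 -0.1 -0. ]
shift cm [4.6  0.42 0.13] w [-0.01  -0.006  0.007]
```

View pics/s12c.png

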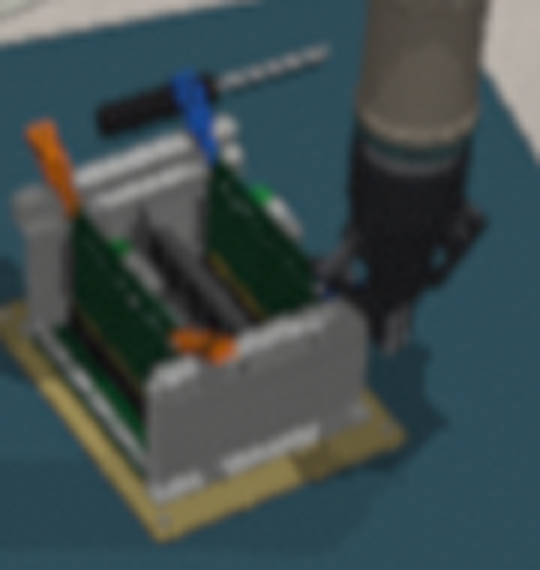

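The fingers hang outside the spare's -y lever (fingertip at (395,345)). Pushing inward.

Emit:
carry_out([
  [[1,0.2,0.1,0,0,0,0],[2,0.2,0.1,0,0,0,0],[2.7,0.2,0.1,0,0,0,0],[3.4,0.2,0.1,0,0,0,0],[4,0.2,0.1,0,0,0,0]],
])

```text
clock: 10.37
eef_pos: [656.7, -22.6, 159.2]
tool_rot: [3.132, 0.01, 1.8]
force: [1.5, -6.5, 4.0]
width: -0.0
```

Run:
```python
from h import *
gor(109,-93,149)
```

```text
target [645.7   8.8] rack pos [ 112.6 -126.   159.2]
t 10.37 pos [656.7 -22.6 159.2] rot [3.132 0.01  1.8  ] F [ 1.5 -6.5  4. ]
shift cm [ 3.31 -0.36  0.98] w [0.01  0.01  0.003]
```

Emit:
carry_out([
  [[0.5,0,0,0,0,0,0],[0.5,0,0,0,0,0,0]],
])

```text
clock: 10.53
eef_pos: [653.3, -11.1, 157.2]
tool_rot: [3.136, 0.001, 1.805]
force: [1.5, -2.9, 2.3]
width: -0.2
```

Run:
```python
from h import *
d=save('side','s13')
cv2.imwrite('pics/s13c.png',cv2.resize(d['img'][130:225,245:335],None,fx=6,fy=6,interpolation=cv2.INTER_CUBIC))
gor(109,-93,149)
```

```text
target [645.7   8.8] rack pos [ 111.5 -114.2  156.6]
t 10.58 pos [652.9 -11.3 156.6] rot [3.137e+00 1.000e-03 1.805e+00] F [ 0.9 -2.3  0.5]
shift cm [ 2.12 -0.24  0.76] w [0.004 0.001 0.007]
```

View pics/s13c.png

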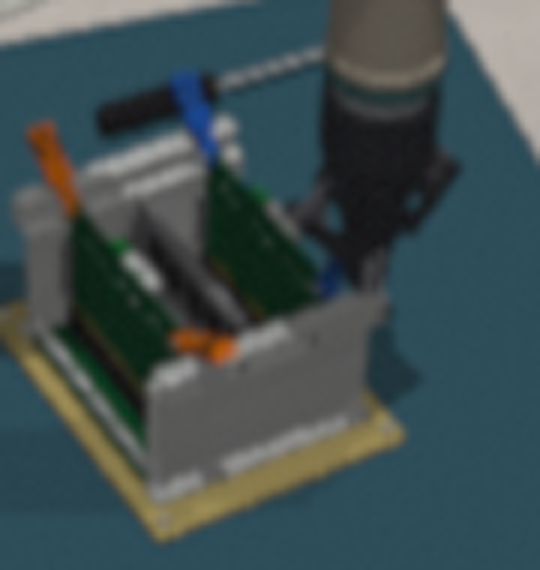

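The blue lever is rising at (332,278). Continuing inward.

Emit:
carry_out([
  [[0.6,-0.1,0.2,0,0,0,0],[1.2,-0.2,0.4,0,0,0,0],[1.7,-0.2,0.4,0,0,0,0],[2.1,-0.2,0.4,0,0,0,0],[2.1,-0.2,0.4,0,0,0,0]],
])

```text
clock: 11.0
eef_pos: [644.2, 7.2, 149.6]
tool_rot: [-3.14, 0.001, 1.803]
force: [0.8, -4.7, -0.5]
width: -0.2
```

Run:
```python
from h import *
d=save('side','s14')
cv2.imwrite('pics/s14c.png',cv2.resize(d['img'][130:225,245:335],None,fx=6,fy=6,interpolation=cv2.INTER_CUBIC))
gor(109,-90,149)
```

```text
target [645.1  11.7] rack pos [107.2 -94.3 149.5]
t 11.05 pos [644.2   7.2 149.5] rot [-3.140e+00  1.000e-03  1.803e+00] F [ 1.  -5.2 -0.6]
shift cm [0.43 0.18 0.05] w [-0.001  0.001  0.005]
```

View pics/s14c.png

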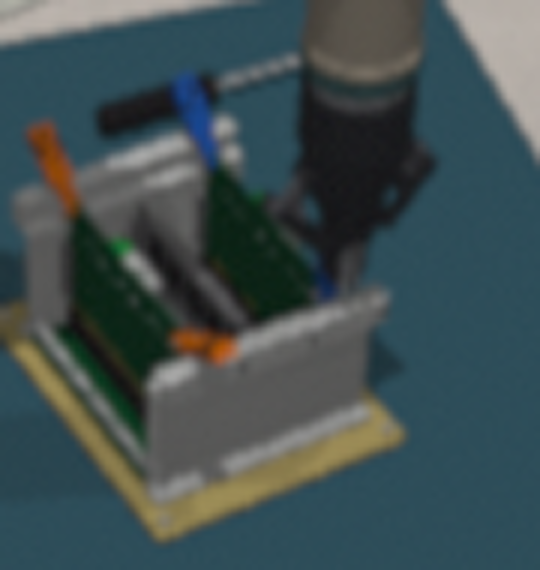

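Emit:
carry_out([
  [[0.3,0.1,0,0,0,0,0],[0.6,0.1,0,0,0,0,0],[0.6,0.1,0,0,0,0,0]],
])

```text
clock: 11.3
eef_pos: [644.5, 7.8, 149.7]
tool_rot: [-3.141, 0.008, 1.8]
force: [2.1, -12.1, -1.6]
width: 0.0
```

Emit:
carry_out([
  [[0.4,0,0,0,0,0,0],[0.8,0,0,0,0,0,0],[0.8,0,0,0,0,0,0]],
])

```text
clock: 11.55
eef_pos: [644.0, 8.4, 149.9]
tool_rot: [3.141, 0.017, 1.796]
force: [5.6, -23.7, -6.1]
width: 0.1
```

The stop is stiff: 24 N with the finger face at y ≈ -82, which is the lever's upright outer face. I'm backing off and will view it from above on the way to the +y side.

Emit:
carry_out([
  [[-2,0,0,0,0,0,0],[-4,0,-1,0,0,0,0],[-4,0,-5,0,0,0,0],[-3.5,-1,-9,0,0,0,0],[-3,-2,-12,0,0,0,0]],
])

```text
clock: 11.97
eef_pos: [629.8, -11.1, 271.7]
tool_rot: [3.141, -0.002, 1.803]
force: [0.6, 0.2, 0.3]
width: 0.2
```

Emit:
carry_out([
  [[0,-1,-1,0,0,0,0],[0,-1,-1,0,0,0,0],[0,-1,-1,0,0,0,0]],
])

```text
clock: 12.22
eef_pos: [619.4, -13.5, 279.5]
tool_rot: [-3.141, -0.002, 1.804]
force: [0.0, 0.8, -0.7]
width: -0.2
```

```bash
cat >> h.py <<'E'
def upright(P,img,c,side,x0):
    k=rk(P);q=k[colmask(img,c)];q=q[(q[:,1]*side>50)&(q[:,1]*side<125)&(abs(q[:,0]-x0)<16)&(q[:,2]>115)&(q[:,2]<200)]
    for z0 in range(116,196,8):
        s=q[(q[:,2]>z0)&(q[:,2]<=z0+8)]
        if len(s)>8: print(c,side,z0,len(s),'x',np.percentile(s[:,0],[5,50,95]).round(1),'|y|',np.percentile(s[:,1]*side,[5,50,95]).round(1))
E
python3 - <<'E'
from h import *
d,P=wlook('w15'); upright(P,d['img'],'blue',-1,110)
gor(110,0,250)
E
```

```text
blue -1 124 38 x [103.9 108.  113.5] |y| [73.1 74.3 75.8]
blue -1 132 25 x [104.3 108.  113.9] |y| [74.1 75.  75.8]
blue -1 140 14 x [102.6 108.3 113.4] |y| [74.5 74.6 74.7]
blue -1 148 45 x [101.2 106.7 116.3] |y| [74.5 74.8 79.2]
blue -1 156 52 x [101.4 106.  115.5] |y| [74.7 74.8 81.1]
blue -1 164 45 x [101.8 109.6 116.6] |y| [74.9 75.1 80.8]
blue -1 172 66 x [101.9 109.3 117.4] |y| [74.9 75.3 80.9]
blue -1 180 419 x [102.5 110.1 117.8] |y| [75.4 79.7 84.3]
target [625.8  99.7] rack pos [  78.2 -108.8  278.4]
t 12.27 pos [619.3 -13.5 278.4] rot [-3.139e+00 -2.000e-03  1.804e+00] F [ 1.1 -0.3 -0.8]
shift cm [10.86  3.25  2.86] w [-0.002 -0.002  0.006]
```

View pics/w15.png

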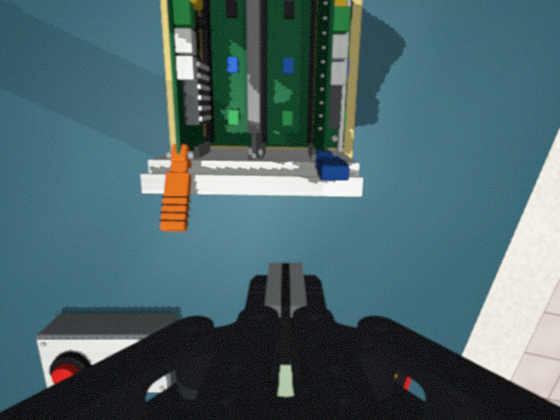

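The -y blue lever is upright: its inner face leans only about 0.02–0.03 rad, which matches the board's tilt. Now the +y side.

Emit:
carry_out([
  [[27,3.2,3.5,0,0,0,0],[27,3.2,3.5,0,0,0,0],[27,3.2,3.5,0,0,0,0],[27,3.2,3.5,0,0,0,0],[27,3.2,3.5,0,0,0,0]],
])

```text
clock: 12.68
eef_pos: [595.1, 192.7, 250.5]
tool_rot: [-3.137, -0.0, 1.803]
force: [1.0, -0.1, -0.6]
width: -0.5
```

Run:
```python
from h import *
gor(109,160,230)
```

```text
target [588.8 255.3] rack pos [101.1  97.5 250.5]
t 12.68 pos [595.1 192.7 250.5] rot [-3.137 -0.     1.803] F [ 1.  -0.1 -0.6]
shift cm [6.24 0.83 2.04] w [-0.004 -0.     0.005]
```

Emit:
carry_out([
  [[6.3,0.6,2,0,0,0,0],[6.3,0.6,2,0,0,0,0],[6.3,0.6,2,0,0,0,0]],
])

```text
clock: 12.93
eef_pos: [583.2, 262.2, 228.0]
tool_rot: [-3.133, -0.004, 1.814]
force: [-0.9, 0.9, -0.4]
width: -0.0
```

Run:
```python
from h import *
gor(109,160,153)
```

```text
target [588.8 255.3] rack pos [105.1 168.  228. ]
t 12.93 pos [583.2 262.2 228. ] rot [-3.133 -0.004  1.814] F [-0.9  0.9 -0.4]
shift cm [-0.84  0.44  7.49] w [-0.008 -0.004  0.016]
```

Emit:
carry_out([
  [[-0.6,0.3,3,0,0,0,0],[-0.6,0.3,5.5,0,0,0,0],[-0.6,0.3,7.4,0,0,0,0],[-0.6,0.3,7.4,0,0,0,0],[-0.6,0.3,7.4,0,0,0,0]],
])

```text
clock: 13.35
eef_pos: [591.0, 247.2, 157.0]
tool_rot: [-3.137, 0.001, 1.802]
force: [0.5, 0.7, -0.6]
width: -0.1
```

Run:
```python
from h import *
gor(109,115,153)
```

```text
target [598.9 211.5] rack pos [109.4 151.6 157. ]
t 13.35 pos [591.  247.2 157. ] rot [-3.137e+00  1.000e-03  1.802e+00] F [ 0.5  0.7 -0.6]
shift cm [-3.66 -0.05  0.41] w [-0.005  0.001  0.005]
```

Emit:
carry_out([
  [[0,0,0.6,0,0,0,0],[-0.8,0,0.6,0,0,0,0],[-1.6,0,0.6,0,0,0,0],[-2.4,0,0.6,0,0,0,0],[-3.2,0,0.6,0,0,0,0]],
])

```text
clock: 13.77
eef_pos: [600.2, 219.7, 155.2]
tool_rot: [3.138, -0.005, 1.804]
force: [-1.7, 5.8, 2.5]
width: -0.0
```

Run:
```python
from h import *
d=save('side','s16')
cv2.imwrite('pics/s16c.png',cv2.resize(d['img'][120:215,235:325],None,fx=6,fy=6,interpolation=cv2.INTER_CUBIC))
gor(109,93,151)
```

```text
target [603.9 190. ] rack pos [112.1 119.5 155.3]
t 13.82 pos [600.9 216.6 155.3] rot [ 3.138e+00 -2.000e-03  1.802e+00] F [-0.4  1.9  1.3]
shift cm [-2.65 -0.32  0.42] w [ 0.003 -0.002  0.004]
```

View pics/s16c.png

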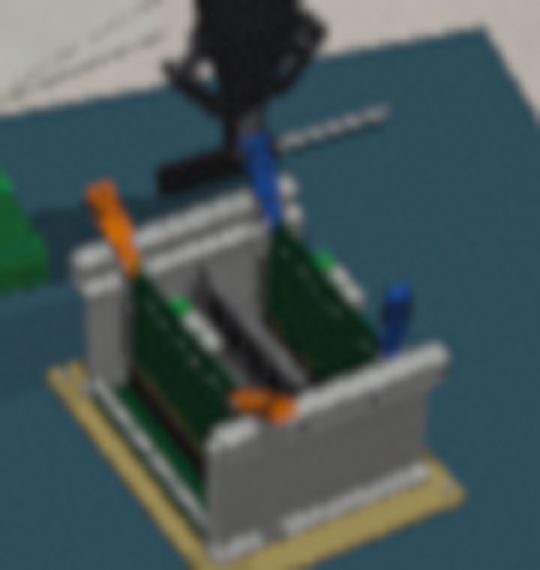

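The finger is behind the +y blue lever (at (260,165)) and moving it; the -y lever stands upright at (397,310). Continuing inward.

Emit:
carry_out([
  [[-0.6,-0.1,0.2,0,0,0,0],[-1.2,-0.2,0.4,0,0,0,0],[-1.8,-0.2,0.4,0,0,0,0],[-2.3,-0.2,0.4,0,0,0,0],[-2.7,-0.2,0.4,0,0,0,0]],
])

```text
clock: 14.23
eef_pos: [603.7, 189.3, 149.1]
tool_rot: [-3.141, -0.0, 1.802]
force: [-1.5, 4.4, -1.5]
width: -0.3
```

Run:
```python
from h import *
gor(109,91,151)
```

```text
target [604.3 188.1] rack pos [108.6  92.3 149.1]
t 14.23 pos [603.7 189.3 149.1] rot [-3.141 -0.     1.802] F [-1.5  4.4 -1.5]
shift cm [-0.13  0.04 -0.19] w [-0.001 -0.     0.004]
```

Emit:
carry_out([
  [[-0.4,0,0,0,0,0,0],[-0.8,0,0,0,0,0,0],[-1.1,0,0,0,0,0,0],[-1.1,0,0,0,0,0,0]],
])

```text
clock: 14.57
eef_pos: [604.1, 187.4, 149.0]
tool_rot: [-3.14, -0.011, 1.807]
force: [-3.9, 17.0, -0.9]
width: 0.2
```

Emit:
carry_out([
  [[-0.3,0,0,0,0,0,0],[-0.6,0,0,0,0,0,0],[-0.6,0,0,0,0,0,0]],
])

```text
clock: 14.82
eef_pos: [604.2, 187.1, 149.1]
tool_rot: [-3.14, -0.018, 1.81]
force: [-5.9, 25.5, 1.7]
width: -0.1
```

Hard stop again at y ≈ 90. I'm backing off, lifting, and checking both levers and the board height.

Emit:
carry_out([
  [[2,0,0,0,0,0,0],[4,0,-1,0,0,0,0],[4,0,-5,0,0,0,0],[3,-2,-9,0,0,0,0],[0,-5,-13,0,0,0,0]],
])

```text
clock: 15.23
eef_pos: [567.8, 175.9, 266.6]
tool_rot: [3.139, 0.001, 1.807]
force: [1.7, -0.3, 1.0]
width: 0.0
```

Emit:
carry_out([
  [[-4,0,-1,0,0,0,0],[-4,0,-1,0,0,0,0],[-4,0,-1,0,0,0,0],[-4,0,-1,0,0,0,0]],
])

```text
clock: 15.57
eef_pos: [576.3, 134.1, 274.9]
tool_rot: [-3.141, 0.001, 1.801]
force: [0.3, 0.1, -0.5]
width: -0.2
```

Run:
```python
from h import *
d,P=wlook('w17'); upright(P,d['img'],'blue',1,110); fitlever(P,d['img'],'orange',1,0)
gor(50,-105,280)
```

```text
blue 1 124 152 x [105.9 110.3 113.7] |y| [77.8 81.9 87.9]
blue 1 132 10 x [106.6 110.5 115.8] |y| [77.9 78.  78.7]
blue 1 140 31 x [102.6 107.3 114.9] |y| [71.2 78.5 78.7]
blue 1 148 51 x [102.6 105.7 115.3] |y| [71.5 78.5 78.7]
blue 1 156 56 x [102.8 107.3 116.2] |y| [71.3 78.5 78.7]
blue 1 164 32 x [102.9 103.3 114.3] |y| [71.4 76.2 78.7]
blue 1 172 71 x [103.3 108.6 118.3] |y| [70.8 78.4 78.8]
blue 1 180 448 x [103.9 111.9 120. ] |y| [69.8 74.2 78.4]
orange 1 n 2114
[[82.0, 138.6], [86.0, 140.5], [90.0, 145.9], [94.0, 148.2], [98.0, 150.6], [102.0, 153.3], [106.0, 156.0], [110.0, 158.5], [114.0, 161.4], [118.0, 163.8], [122.0, 166.5], [126.0, 167.1], [130.0, 163.6]]
theta 0.996
tip extents y [128.8] z max 166.9
target [590.9 -16.2] rack pos [ 69.5  45.9 274.4]
t 15.62 pos [576.  135.2 274.4] rot [-3.14   0.     1.803] F [-0.1 -0.  -0.6]
shift cm [-15.08  -2.02  -0.56] w [-0.001  0.     0.005]
```

View pics/w17.png

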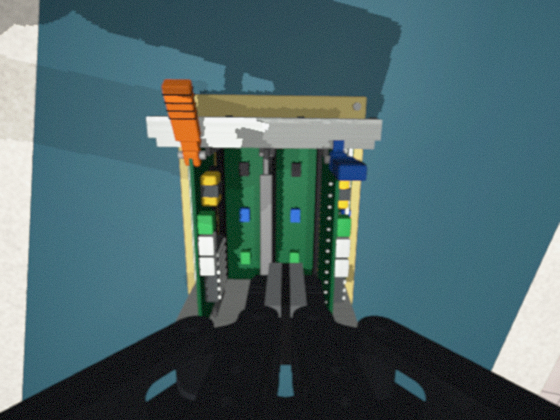

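The +y lever is upright, its outer face vertical within 0.01 rad. Now the -y side, with top-face heights.

Emit:
carry_out([
  [[-15,-2,-0.6,0,0,0,0],[-15,-2,-0.6,0,0,0,0],[-15,-2,-0.6,0,0,0,0],[-15,-2,-0.6,0,0,0,0],[-15,-2,-0.6,0,0,0,0]],
])

```text
clock: 16.03
eef_pos: [591.2, -23.2, 280.8]
tool_rot: [-3.14, 0.006, 1.794]
force: [0.9, -0.2, 0.9]
width: 0.5
```

Emit:
carry_out([
  [[0,0,0,0,0,0,0],[0,0,0,0,0,0,0]],
])

```text
clock: 16.2
eef_pos: [591.1, -13.4, 280.0]
tool_rot: [-3.14, -0.001, 1.805]
force: [1.1, 0.3, -0.2]
width: -0.1
```

```bash
python3 - <<'E'
from h import *
d,P=wlook('w18'); upright(P,d['img'],'blue',-1,110); fitlever(P,d['img'],'orange',-1,0)
def top(P,img,c,side,x0):
    k=rk(P);q=k[colmask(img,c)];q=q[(q[:,1]*side>50)&(q[:,1]*side<95)&(abs(q[:,0]-x0)<16)&(q[:,2]>178)&(q[:,2]<200)]
    r=k[(k[...,1]*side>92)&(k[...,1]*side<105)&(abs(k[...,2]-131)<6)&(k[...,0]>20)&(k[...,0]<90)]
    print('tip z',np.median(q[:,2]),'rail z',np.median(r[:,2]),len(r))
top(P,d['img'],'blue',-1,110)
go(499.5,-266.6,180)
E
cat > t.py <<'E'
E
```

```text
blue -1 124 61 x [104.1 107.1 113.5] |y| [74.3 75.7 91.1]
blue -1 140 43 x [101.3 105.5 115. ] |y| [75.3 75.4 81.7]
blue -1 148 62 x [101.3 102.4 115. ] |y| [75.2 75.6 83.5]
blue -1 156 64 x [101.5 103.6 115.1] |y| [75.2 75.5 83.6]
blue -1 164 66 x [101.7 104.3 116.4] |y| [75.1 75.5 82.6]
blue -1 172 74 x [101.9 105.8 115.6] |y| [75.1 75.5 82.6]
blue -1 180 399 x [102.5 110.1 118.3] |y| [75.5 79.3 83.8]
orange -1 n 1820
[[82.0, 139.1], [86.0, 144.0], [90.0, 146.6], [94.0, 149.4], [98.0, 151.7], [102.0, 154.8], [106.0, 156.9], [110.0, 159.5], [114.0, 162.1], [118.0, 165.0], [122.0, 167.1], [126.0, 166.0]]
theta 0.996
tip extents y [125.] z max 166.6
tip z 184.14380715612552 rail z 131.4754964616599 1452
t 16.25 pos [591.1 -12.8 280.1] rot [-3.140e+00 -1.000e-03  1.806e+00] F [-0.4 -0.4 -0.7]
shift cm [-22.56 -14.81  10.  ] w [-0.001 -0.001  0.009]
```

View pics/w18.png

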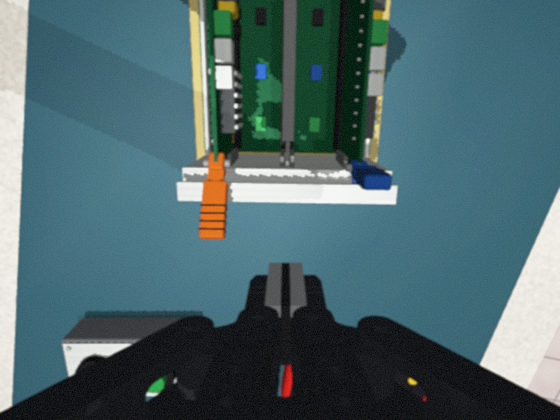

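The -y lever is vertical, with its tip at z = 184.1 (184.5 nominal at home). Both levers are vertical and opposite, so the board is level and home. On to the green key.

Emit:
carry_out([
  [[-22.5,-14.8,9,0,0,0,0],[-22.5,-14.8,9,0,0,0,0],[-22.5,-14.8,9,0,0,0,0],[-22.5,-14.8,9,0,0,0,0],[-22.5,-14.8,9,0,0,0,0]],
])

```text
clock: 16.67
eef_pos: [523.6, -199.8, 214.1]
tool_rot: [3.142, -0.001, 1.807]
force: [1.0, -0.1, 0.1]
width: -0.1
```

Run:
```python
from h import *
go(499.5,-266.6,140)
```

```text
t 16.67 pos [ 523.6 -199.8  214.1] rot [ 3.142e+00 -1.000e-03  1.807e+00] F [ 1.  -0.1  0.1]
shift cm [-5.94 -3.9   7.41] w [ 0.    -0.001  0.01 ]
```

Emit:
carry_out([
  [[-5.9,-3.8,3,0,0,0,0],[-5.9,-3.8,7.4,0,0,0,0],[-5.9,-3.8,9.5,0,0,0,0],[-5.9,-3.8,9.5,0,0,0,0],[-5.9,-3.8,9.5,0,0,0,0]],
])

```text
clock: 17.08
eef_pos: [499.1, -264.9, 117.9]
tool_rot: [-3.138, -0.004, 1.804]
force: [0.1, 0.8, 0.3]
width: 0.0
```

Run:
```python
from h import *
go(499.5,-266.6,85)
```

```text
t 17.08 pos [ 499.1 -264.9  117.9] rot [-3.138 -0.004  1.804] F [0.1 0.8 0.3]
shift cm [-0.19  0.01  3.29] w [-0.004 -0.004  0.007]
```

Emit:
carry_out([
  [[-0.2,0,3.2,0,0,0,0],[-0.2,0,3.2,0,0,0,0],[-0.2,0,3.2,0,0,0,0]],
])

```text
clock: 17.33
eef_pos: [501.7, -266.8, 88.9]
tool_rot: [3.141, -0.001, 1.806]
force: [0.1, 0.1, -0.5]
width: -0.0
```

```bash
python3 -c "
from h import *
d=save('side','s19')
cv2.imwrite('pics/s19c.png',cv2.resize(d['img'][220:300,240:330],None,fx=6,fy=6,interpolation=cv2.INTER_CUBIC))
go(499.5,-266.6,68)"
```

```text
t 17.38 pos [ 502.2 -267.6   89.7] rot [3.14  0.    1.805] F [ 0.4 -0.2 -0.8]
shift cm [ 0.16 -0.24  2.17] w [0.002 0.    0.008]
```

View pics/s19c.png

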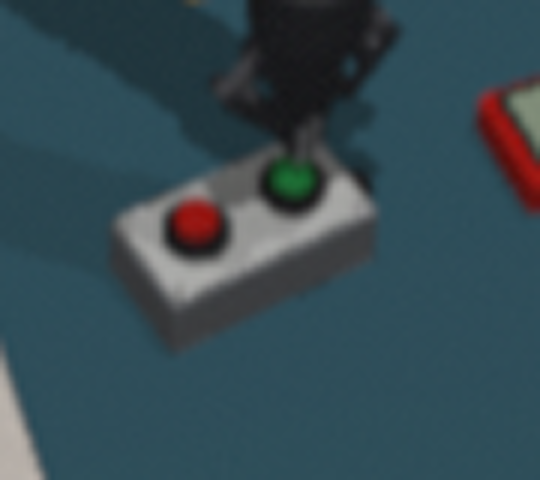

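The fingertips hover over the green key at (293,175), and red is untouched. Pressing.

Emit:
carry_out([
  [[0.1,-0.2,1.2,0,0,0,0],[0.1,-0.2,1.7,0,0,0,0],[0.1,-0.2,2.1,0,0,0,0],[0.1,-0.2,2.1,0,0,0,0]],
])

```text
clock: 17.72
eef_pos: [499.8, -267.9, 68.3]
tool_rot: [3.139, 0.0, 1.804]
force: [0.6, 1.2, 4.6]
width: 0.5
```

Emit:
carry_out([
  [[0,0,0.15,0,0,0,0],[0,0,0.3,0,0,0,0],[0,0,0.3,0,0,0,0]],
])

```text
clock: 17.97
eef_pos: [499.9, -267.9, 67.8]
tool_rot: [3.138, -0.0, 1.803]
force: [-4.1, 4.3, 23.2]
width: 0.2
```

The green key is at its bottom stop (23 N). I'm retracting and doing a final check.

Emit:
carry_out([
  [[0,0,-4,0,0,0,0],[0,0,-8,0,0,0,0],[0,0,-12,0,0,0,0],[0,0,-14,0,0,0,0],[0,0,-14,0,0,0,0]],
])

```text
clock: 18.38
eef_pos: [501.4, -270.3, 210.2]
tool_rot: [3.133, 0.007, 1.803]
force: [0.3, -1.6, -0.2]
width: -0.1
```

Run:
```python
from h import *
d=save('top','t20');P=pts(d)
b=dict(np.load('pics/top1.npz'))
for n,(y0,y1,x0,x1) in dict(meter=(100,170,300,340),batt=(215,245,92,158),screw=(120,190,112,138)).items():
    A=d['img'][y0:y1,x0:x1].astype(int);B=b['img'][y0:y1,x0:x1].astype(int);print(n,abs(A-B).mean().round(2),'noise-diff')
cv2.imwrite('pics/t20c.png',cv2.resize(d['img'][95:260,85:365],None,fx=2.8,fy=2.8,interpolation=cv2.INTER_CUBIC))
print(read_state()['force'],read_state()['clock'])
```

```text
meter 4.44 noise-diff
batt 3.28 noise-diff
screw 3.45 noise-diff
[ 0.10697325  0.68281131 -1.56032708] 18.4333
```

View pics/t20c.png

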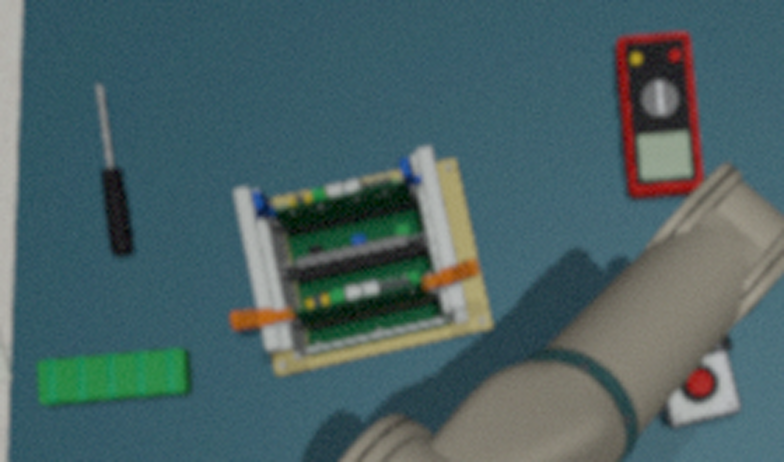

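The top view shows the blue levers upright at (262,203) and (408,170), and the orange levers out at (260,318) and (450,275). The multimeter, battery pack and screwdriver are unmoved. Handing in.

```bash
python3 -c "
from h import *
finish_job(); print('done')"
```

```text
the job is handed in; nothing more can be done
done
```

The changeover is done in the order asked and handed in at about 18.4 s of the 61 s allowed. No verdict was reported.

- **Red key:** pressed to its bottom stop, at z ≈ 68 mm and 15 N.
- **Old board:** both orange levers are fully out, measured at about 1.00 rad on each side, and the board is left standing in its slot.
- **Spare:** both blue levers were pushed inward to a hard stop. They measured vertical within about 0.01 rad, and the −y lever tip sat at 184.1 mm against 184.5 mm nominal, so the board is level and home. I did not measure the +y tip height separately.
- **Green key:** pressed to its bottom stop at 23 N, after the spare was home.
- **Bystanders:** the last top picture shows the multimeter, battery pack and screwdriver where they started, with the arm clear of everything.

**Readings that disagreed:** the measured tool position strayed from the commanded one by up to about 10 mm while moving. While pushing each orange lever the finger slid past its tip, so I confirmed those angles with the wrist camera.

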